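# Flip the stock tags in the dental lab

## Task

The stock bins on the dental lab bench have been checked: flip the hinged tags on the rail in front of them so that only the full bins show the solid-disc face (tag leaning back over its bin) and the nearly empty bins show the open-ring face (tag leaning forward). Push each tag that is wrong over with a light fingertip, without gripping or forcing it, and leave the bins and the other things on the bench where they are.

Things in the scene. Friction and masses are not known exactly. Their poses are not given: they have to be found in the camera images.
- rack: White sheet-metal stock rack, fixed to the bench: a tray 196 mm deep (its x, -26 to +170 mm) and 465 mm wide (its y) holding four bins side by side, 110 mm apart. An aluminium tag rail runs along y across its front, top 85 mm above the bench. Origin: on the bench under the middle of the rail; x points from the robot's side to the bins, z up; turned a little about z
- bin_rings_full: Open blue-grey plastic stock bin, 135 (x) x 96 (y) x 58 mm high, loose on the rack's tray; its rim is 62 mm above the bench and nothing in it reaches higher. Origin: centre of its underside, 90 mm behind (+x of the rack) the pin of its tag. FULL: packed with six steel casting rings of 38 mm diameter, 48 mm tall
- bin_jars_full: Open blue-grey plastic stock bin, 135 (x) x 96 (y) x 58 mm high, loose on the rack's tray; its rim is 62 mm above the bench and nothing in it reaches higher. Origin: centre of its underside, 90 mm behind (+x of the rack) the pin of its tag. FULL: packed with twelve white-capped powder jars of 27 mm diameter, 46 mm tall
- bin_rings_low: Open blue-grey plastic stock bin, 135 (x) x 96 (y) x 58 mm high, loose on the rack's tray; its rim is 62 mm above the bench and nothing in it reaches higher. Origin: centre of its underside, 90 mm behind (+x of the rack) the pin of its tag. NEARLY EMPTY: one steel casting ring left
- bin_jars_low: Open blue-grey plastic stock bin, 135 (x) x 96 (y) x 58 mm high, loose on the rack's tray; its rim is 62 mm above the bench and nothing in it reaches higher. Origin: centre of its underside, 90 mm behind (+x of the rack) the pin of its tag. NEARLY EMPTY: two powder jars left
- tag_1 (a joint): Flip tag hinged at its lower edge. 0 rad: upright. Positive: leaning back, over its bin (+x of the rack), solid dark disc on the upper face (full). Negative: leaning forward, away from its bin, open ring on the upper face (to refill). It swings freely and rests on a stop at +0.65 or -0.65 rad (37 degrees from upright); pushed past upright it drops to the other stop by itself
- tag_1_pin (a point): Middle of tag_1's hinge pin (along the rack's y), 97 mm above the bench; pins are 110 mm apart. The tag belongs to the bin straight behind it. Leaf: white acrylic, 56 mm wide, 4 mm thick, 18 g, top edge 58 mm from the pin; at rest that edge is 35 mm to one side of the pin and 46 mm above it. It turns between two steel cheeks, 64 mm over all, that end 6 mm above the pin
- tag_2 (a joint): Flip tag hinged at its lower edge. 0 rad: upright. Positive: leaning back, over its bin (+x of the rack), solid dark disc on the upper face (full). Negative: leaning forward, away from its bin, open ring on the upper face (to refill). It swings freely and rests on a stop at +0.65 or -0.65 rad (37 degrees from upright); pushed past upright it drops to the other stop by itself
- tag_2_pin (a point): Middle of tag_2's hinge pin (along the rack's y), 97 mm above the bench; pins are 110 mm apart. The tag belongs to the bin straight behind it. Leaf: white acrylic, 56 mm wide, 4 mm thick, 18 g, top edge 58 mm from the pin; at rest that edge is 35 mm to one side of the pin and 46 mm above it. It turns between two steel cheeks, 64 mm over all, that end 6 mm above the pin
- tag_3 (a joint): Flip tag hinged at its lower edge. 0 rad: upright. Positive: leaning back, over its bin (+x of the rack), solid dark disc on the upper face (full). Negative: leaning forward, away from its bin, open ring on the upper face (to refill). It swings freely and rests on a stop at +0.65 or -0.65 rad (37 degrees from upright); pushed past upright it drops to the other stop by itself
- tag_3_pin (a point): Middle of tag_3's hinge pin (along the rack's y), 97 mm above the bench; pins are 110 mm apart. The tag belongs to the bin straight behind it. Leaf: white acrylic, 56 mm wide, 4 mm thick, 18 g, top edge 58 mm from the pin; at rest that edge is 35 mm to one side of the pin and 46 mm above it. It turns between two steel cheeks, 64 mm over all, that end 6 mm above the pin
- tag_4 (a joint): Flip tag hinged at its lower edge. 0 rad: upright. Positive: leaning back, over its bin (+x of the rack), solid dark disc on the upper face (full). Negative: leaning forward, away from its bin, open ring on the upper face (to refill). It swings freely and rests on a stop at +0.65 or -0.65 rad (37 degrees from upright); pushed past upright it drops to the other stop by itself
- tag_4_pin (a point): Middle of tag_4's hinge pin (along the rack's y), 97 mm above the bench; pins are 110 mm apart. The tag belongs to the bin straight behind it. Leaf: white acrylic, 56 mm wide, 4 mm thick, 18 g, top edge 58 mm from the pin; at rest that edge is 35 mm to one side of the pin and 46 mm above it. It turns between two steel cheeks, 64 mm over all, that end 6 mm above the pin
- cast: Bystander, loose: cream plaster dental cast, about 60 x 60 mm, 32 mm tall, origin at the underside
- tape_roll: Bystander, loose: roll of tan masking tape lying flat, 90 mm across, 24 mm tall, origin at the centre of the underside
- fuel_bottle: Bystander, loose: dark upright bottle with a grey cap, 62 mm across, 170 mm tall, origin at the centre of the underside
- wax_knife: Bystander, loose: wooden-handled wax knife with a narrow steel blade lying flat, 170 mm long along its x, 15 mm thick

How it is judged:
By the outcome, as a careful person would: the job done as asked, in the order asked, and still so for the second after the job is handed in, with the robot touching nothing.
It also fails if it takes over 51 s, if anything falls off the work surface, if the arm or the gripper's body presses on something with over 40 N, if the wrist force passes 120 N, or if a joint passes its speed limit or range.

## Robot

A 6-joint arm with a two-finger parallel gripper is mounted at the origin on the work surface. World frame = base frame: x ahead of the robot, y to its left, z up, the work surface at z = 0. Lengths are in m, angles in rad, forces in N, time in s.
With the tool pointing down it reaches from about 0.225 to 0.725 m from the base axis. Payload 3.1 kg.
Tool frame: the origin (TCP) lies at the very end of the fingers, on their centre line; the grasp point (between the pads) lies manip.grip_depth behind it (manip.grip_depth is the distance from the TCP to the grasp point, in m); z points along the fingers, y is the direction in which the jaws open and shut (so a half turn about z gives the same grasp; the last joint's range is limited). The gripper opens to 85 mm and grips with 20 to 120 N. Pads are 22 mm wide; open, the fingers measure 114 mm over their backs; the gripper's body (76 mm by 85 mm) begins 54 mm behind the grasp point. The pads swing forward as they close: fully open they stand 13 mm farther back than shut.
Start: joints at [-1.346, 0.048, 0.099, 1.622, 0, 1.443], TCP at [0.181, -0.493, 0.231] pointing down, gripper open.
Joint ranges: [-2.91, 2.91], [-0.99, 1.94], [-1.21, 1.42], [-2.12, 2.29], [-1.49, 1.47], [-3.14, 3.14]. Speed limits (rad/s): [2.79, 2.79, 3.14, 3.14, 3.14, 3.14].

## Interface

Orientations are given as a 3x3 rotation matrix whose columns are the frame's x, y, z axes.
In Python, from cell import manip gives the robot as it stands.
- The arm moves only by the shell command python3 -m handwheel 'ROWS' [OPENING]. ROWS is JSON, a list of rows, each an object with "dp": the shift along the tool's x, y, z as a fraction of full scale, a list of three; "dr": the turn, a rotation vector about the tool's x, y, z as a fraction of full scale, a list of three. In form: [{"dp": [tx, ty, tz], "dr": [wx, wy, wz]}, ...]. A call has 1 to 10 rows; each row shifts and turns the commanded pose from where the row before left it, along the tool's axes as they then stand; what a row does not reach is not made up. Full scale, the value 1, is 100 mm for a shift and 45 degrees for a turn. A row lasts 1/12 s, in which the tool goes at most 41.7 mm and 7.16 degrees, less where a joint would pass 70% of its speed; a pose out of reach is approached as far as the arm can. A call with a number of a shift or a turn outside -1 to 1 is refused whole. A call with a gripper value outside its range is refused whole. OPENING is the opening, from 0 (shut) to 1 (fully open), set as the call begins (- or left out, the last holds). The fingers move at their own pace and stop on an object; the grip force is fixed at half the most. Time passes only in rows, so rows that do not move let the fingers close. It gives the time, the measured TCP pose, the force and the opening at its end, in the units of the state.
- manip.state(): the state, without advancing time (a new reading comes with each control period).
- manip.grab_frame(name): name is "side" or "top" or "wrist"; returns a dict with "frame" (384x512x3 uint8, blue, green, red), "fx", "fy", "cx", "cy" (pixels), "rvec" (rotation vector, rad) and "tvec" (3), from world to camera coordinates, as OpenCV has them. Camera axes: x right, y down, z forward; pixel columns grow to the right and rows downward; lengths in m; the calibration is good to about 2 mm. The wrist camera is an equidistant fisheye: a pixel r from the principal point sees the ray r / f radians off the axis. A picture is of the moment at which its call begins. There is no depth.
- manip.hand_in(): hands the job in, once; it reports no verdict.
The state is a dict: "t": time; "q": joint angles; "qd": joint speeds; "tau": joint torques, N m; "tool_pos": TCP position; "tool_rot": TCP orientation; "force": force on the tool from outside, world axes, zero at the start; "moment": the same for the moment, N m; "gripper_width": opening from 0.0 (shut) to 1.0 (fully open).
Only numpy, scipy, OpenCV 4.12 (cv2) and the standard library are available. Lean on these libraries where they do the work, as an engineer would, in place of code of your own. Each camera call takes 0.05 s, during which the arm holds its last target. There are 200 camera calls.

## Working session

There is one attempt and no reset: what is moved stays moved. The work goes in short steps, Python scripts to look and compute and a shell command to move; the robot and the scene stay as the last step left them, time stands still between calls to the robot, and variables do not carry over. Pictures are saved under pics/ and viewed, about 8 in all and at most 12, crops included, and the job is handed in when it is done.

```bash
mkdir -p pics
python3 - <<'E'
from cell import manip
import cv2,pickle,numpy as np
D={}
for n in("top","side"):
    d=manip.grab_frame(n);D[n]=d;cv2.imwrite(f"pics/{n}0.png",cv2.resize(d["frame"],(768,576),interpolation=cv2.INTER_CUBIC))
    R=cv2.Rodrigues(np.array(d["rvec"]))[0];print(n,d["fx"],d["cx"],d["cy"],"cam",-R.T@np.array(d["tvec"]).ravel(),"fwd",R[2])
pickle.dump(D,open("f0.pkl","wb"))
s=manip.state();print(s["t"],s["tool_pos"],np.round(s["tool_rot"],3),s["gripper_width"],manip.grip_depth)
E
```

```text
top 454.76945299334153 254.71999258940016 183.93970118017785 cam [ 0.25347361 -0.00496356  1.29409771] fwd [ 0.20759222  0.00624947 -0.97819549]
side 489.2163162501938 260.5466916202395 200.27210303975954 cam [-0.30186394  0.94823307  1.10190963] fwd [ 0.50434762 -0.5952371  -0.62556076]
0.1 [ 0.18124639 -0.49211426  0.23020621] [[ 0.938  0.345 -0.   ]
 [ 0.345 -0.938  0.002]
 [ 0.    -0.002 -1.   ]] 1.003508969176133 0.0187
```

View pics/top0.png

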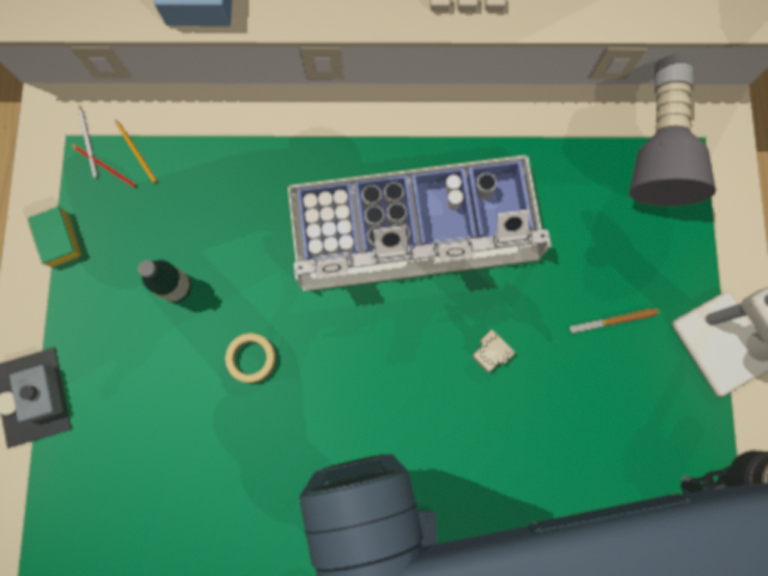

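View pics/side0.png

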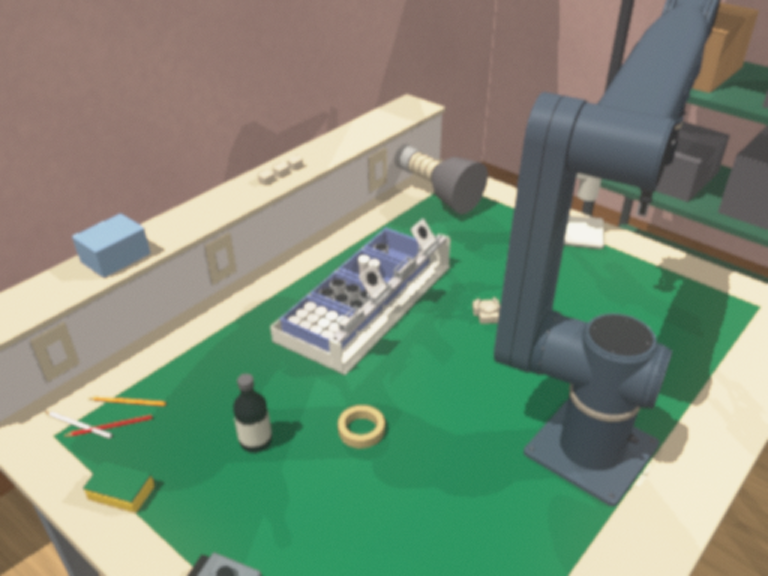

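The top view shows the bins from left to right: jars full with its tag at (331,268), ring face, wrong; rings full with its disc at (391,240), correct; jars low with its ring at (456,252), correct; rings low with its disc at (513,224), wrong. The side view agrees: the 2nd and 4th tags stand leaning back. Next I'll crop the rack to measure it.

```bash
cat > h.py <<'E'
import cv2,numpy as np
def ray(d,u,v,z):
    R=cv2.Rodrigues(np.array(d["rvec"]))[0];c=-R.T@np.array(d["tvec"]).ravel()
    w=R.T@np.array([(u-d["cx"])/d["fx"],(v-d["cy"])/d["fy"],1]);return c+w*(z-c[2])/w[2]
def proj(d,P):
    K=np.array([[d["fx"],0,d["cx"]],[0,d["fy"],d["cy"]],[0,0,1.]])
    return cv2.projectPoints(np.array(P,float).reshape(-1,3),np.array(d["rvec"]),np.array(d["tvec"]),K,None)[0].reshape(-1,2)
E
python3 - <<'E'
import pickle,cv2
from h import *
d=pickle.load(open("f0.pkl","rb"))["top"]
f=d["frame"];cv2.imwrite("pics/crop1.png",cv2.resize(f[100:200,185:375],None,fx=4,fy=4,interpolation=cv2.INTER_CUBIC))
# dark discs
g=f.max(2)
for (u,v) in((260,160),(342,149)):
    m=(g[v-9:v+10,u-9:u+10]<70).astype(np.uint8);n,l,s,c=cv2.connectedComponentsWithStats(m)
    for i in range(1,n):print(s[i],c[i]+[u-9,v-9])
E
```

```text
[ 4  5 11  8 67] [260.08955224 159.37313433]
[ 4  5 10  8 63] [341.82539683 148.79365079]
```

View pics/crop1.png

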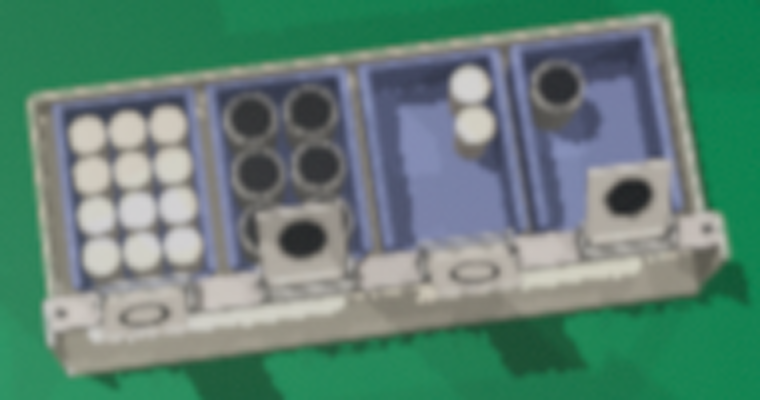

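Crop: the rail end screws are at (61,314) and (706,229), the discs at (302,238) and (629,196), and the rings at (145,314) and (473,270).

Run:
```python
import pickle
from h import *
d=pickle.load(open("f0.pkl","rb"))["top"]
P=lambda u,v,z:ray(d,185+(u+.5)/4-.5,100+(v+.5)/4-.5,z)
a,b=P(61,314,.085),P(706,229,.085);o=(a+b)/2;ey=(a-b)/np.linalg.norm(a-b);ex=np.array([ey[1],-ey[0],0])
print("rail",a,b,np.linalg.norm(a-b),"o",o,"yaw",np.degrees(np.arctan2(-ey[0],ey[1])))
for n,q in(("d2",ray(d,260.09,159.37,.125)),("d4",ray(d,341.83,148.79,.125)),("r1",P(145,314,.125)),("r3",P(473,270,.125))):
    print(n,q,"rack xy",(q-o)@ex,(q-o)@ey)
for k,y in enumerate((.165,.055,-.055,-.165)):
    p=o+ey*y;p[2]=.097;print("pin",k,p,"r",np.hypot(*p[:2]),"proj4",(proj(d,p)-[185,100])*4)
for n,u,v,z in(("bottle cap",149/1.5,268/1.5,.17),("cast",493/1.5,351/1.5,.03)):print(n,ray(d,u,v,z))
```

```text
rail [0.52573617 0.15241168 0.085     ] [ 0.58719032 -0.28940301  0.085     ] 0.4460681962359866 o [ 0.55646324 -0.06849566  0.085     ] yaw 7.918739014974781
d2 [ 0.56840013 -0.01145168  0.125     ] rack xy 0.019681922513118445 0.05485551262466583
d4 [ 0.59832632 -0.22953807  0.125     ] rack xy 0.019277315707061444 -0.16527418902041643
r1 [0.51692595 0.09180603 0.125     ] rack xy -0.017075765908826274 0.16422012390070345
r3 [ 0.54754567 -0.12475865  0.125     ] rack xy -0.0165838123909557 -0.05449792718743967
pin 0 [0.53373144 0.09493097 0.097     ] r 0.5421080548815687 proj4 [[142.62032155 297.35043408]]
pin 1 [ 0.54888598 -0.01402012  0.097     ] r 0.5490650055862729 proj4 [[303.82982081 276.1141647 ]]
pin 2 [ 0.56404051 -0.12297121  0.097     ] r 0.5772898903942714 proj4 [[464.39562637 254.96268966]]
pin 3 [ 0.57919505 -0.2319223   0.097     ] r 0.6239029209287338 proj4 [[624.32158584 233.89550211]]
bottle cap [0.50427947 0.39664349 0.17      ]
cast [ 0.38050905 -0.20271698  0.03      ]
```

The rack fits well: the tag spacing and offsets match those given, and yaw is 7.9°. In the rack frame the TCP is now at about (-0.430, -0.368). I'll shut the fingers, align the tool with the rack, then go over tag 4 to its bin side.

```bash
cat > s.py <<'E'
from cell import manip
import numpy as np
s=manip.state();o=np.array([.5565,-.0685,0]);ex=np.array([.9905,.1378,0]);ey=np.array([-.1378,.9905,0])
p=np.array(s["tool_pos"]);R=np.array(s["tool_rot"])
print("t",s["t"],"rack",np.round([(p-o)@ex,(p-o)@ey,p[2]],4),"xt",np.round([R[:,0]@ex,R[:,0]@ey,R[2,2]],3),"F",np.round(s["force"],2),s["gripper_width"])
E
python3 -m handwheel '[{"dp":[0,0,0],"dr":[0,0,0.137]},{"dp":[0,0,0.1],"dr":[0,0,0.137]},{"dp":[0,-0.4,0.1],"dr":[0,0,0]},{"dp":[0,-0.4,0],"dr":[0,0,0]},{"dp":[0,-0.4,0],"dr":[0,0,0]},{"dp":[0,-0.4,0],"dr":[0,0,0]},{"dp":[0,-0.4,0],"dr":[0,0,0]},{"dp":[0.4,0,0],"dr":[0,0,0]},{"dp":[0.4,0,0],"dr":[0,0,0]}]' 0; python3 s.py
```

```text
t: 0.85
tool_pos: [0.2318, -0.2816, 0.2118]
tool_rot: [[0.991, 0.132, 0.001], [0.132, -0.991, -0.004], [0.001, 0.004, -1.0]]
force: [0.2, -1.4, 1.0]
gripper_width: -0.003
t 0.85 rack [-0.351  -0.1663  0.2118] xt [ 1.    -0.006 -1.   ] F [ 0.19 -1.42  1.04] -0.0027891120589188093
```

```bash
python3 -m handwheel '[{"dp":[0.4,0,0],"dr":[0,0,0]},{"dp":[0.4,0,0],"dr":[0,0,0]},{"dp":[0.4,0,0],"dr":[0,0,0]},{"dp":[0.4,0,0],"dr":[0,0,0]},{"dp":[0.4,0,0],"dr":[0,0,0]},{"dp":[0.4,0,0],"dr":[0,0,0]},{"dp":[0.4,0,0],"dr":[0,0,0]},{"dp":[0.4,0,0],"dr":[0,0,0]},{"dp":[0,0,0],"dr":[0,0,0]}]' 0 >/dev/null; python3 s.py
```

```text
t 1.6 rack [-0.0243 -0.1675  0.2055] xt [ 1.     0.004 -1.   ] F [-0.78  0.   -0.99] -0.00394987195729278
```

```bash
python3 -m handwheel '[{"dp":[0.36,-0.01,0],"dr":[0,0,0]},{"dp":[0.36,-0.01,0],"dr":[0,0,0]},{"dp":[0.36,0,0],"dr":[0,0,0]},{"dp":[0,0,0],"dr":[0,0,0]},{"dp":[0,0,0],"dr":[0,0,0]}]' 0 >/dev/null; python3 s.py
python3 - <<'E'
from cell import manip
import cv2
f=manip.grab_frame("top")["frame"][80:210,185:385]
cv2.imwrite("pics/t2.png",cv2.resize(f,None,fx=4,fy=4,interpolation=cv2.INTER_CUBIC))
E
```

```text
t 2.0167 rack [ 0.0787 -0.166   0.2065] xt [ 1.     0.001 -1.   ] F [-0.77 -0.39 -1.06] 0.0007607570089894125
```

View pics/t2.png

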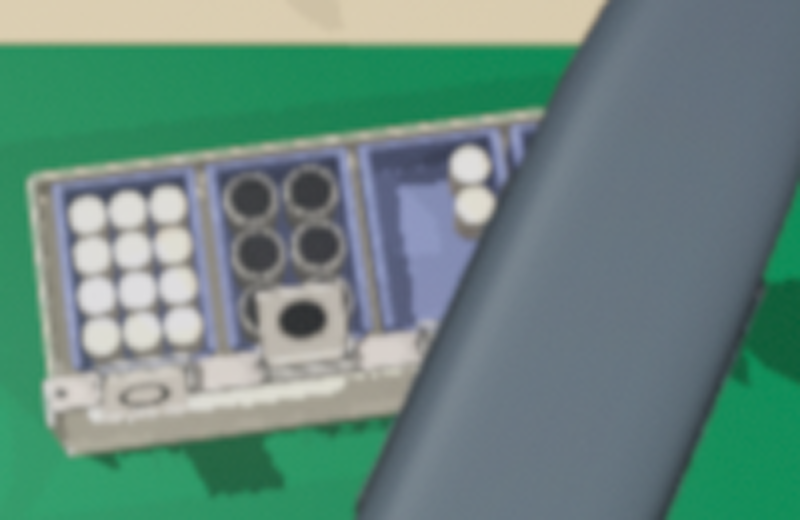

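The arm hides tag 4 in this view, but tags 1-3 and the bins are unchanged. I'll descend behind tag 4, then push slowly.

```bash
python3 -m handwheel '[{"dp":[0,0,0.25],"dr":[0,0,0]},{"dp":[0,0,0.25],"dr":[0,0,0]},{"dp":[0,0,0.27],"dr":[0,0,0]},{"dp":[-0.1,0,0],"dr":[0,0,0]},{"dp":[-0.1,0,0],"dr":[0,0,0]},{"dp":[0,0,0],"dr":[0,0,0]}]' 0 >/dev/null; python3 s.py;  python3 -m handwheel '[{"dp":[-0.08,0,0],"dr":[0,0,0]},{"dp":[-0.08,0,0],"dr":[0,0,0]},{"dp":[-0.08,0,0],"dr":[0,0,0]},{"dp":[-0.08,0,0],"dr":[0,0,0]}]' 0 >/dev/null; python3 s.py
```

```text
t 2.5667 rack [ 0.0548 -0.1668  0.1355] xt [ 1.    -0.003 -1.   ] F [ 1.05 -0.12  0.15] -0.0019957636975425166
t 2.9 rack [ 0.0257 -0.1672  0.1366] xt [ 1.    -0.001 -1.   ] F [0.56 0.89 0.78] 0.004659032730866258
```

```bash
python3 -m handwheel '[{"dp":[-0.08,0,0.02],"dr":[0,0,0]},{"dp":[-0.08,0,0.02],"dr":[0,0,0]},{"dp":[-0.08,0,0],"dr":[0,0,0]},{"dp":[-0.08,0,0],"dr":[0,0,0]},{"dp":[0,0,0],"dr":[0,0,0]},{"dp":[0,0,0],"dr":[0,0,0]}]' 0 >/dev/null; python3 s.py
```

```text
t 3.4 rack [-0.0061 -0.167   0.1311] xt [ 1.    -0.001 -1.   ] F [0.03 0.36 0.36] -1.2140770491629585e-05
```

Run:
```python
from cell import manip
import cv2
f=manip.grab_frame("side")["frame"][120:240,180:340]
cv2.imwrite("pics/s2.png",cv2.resize(f,None,fx=5,fy=5,interpolation=cv2.INTER_CUBIC))
```

```text
(no output)
```

View pics/s2.png

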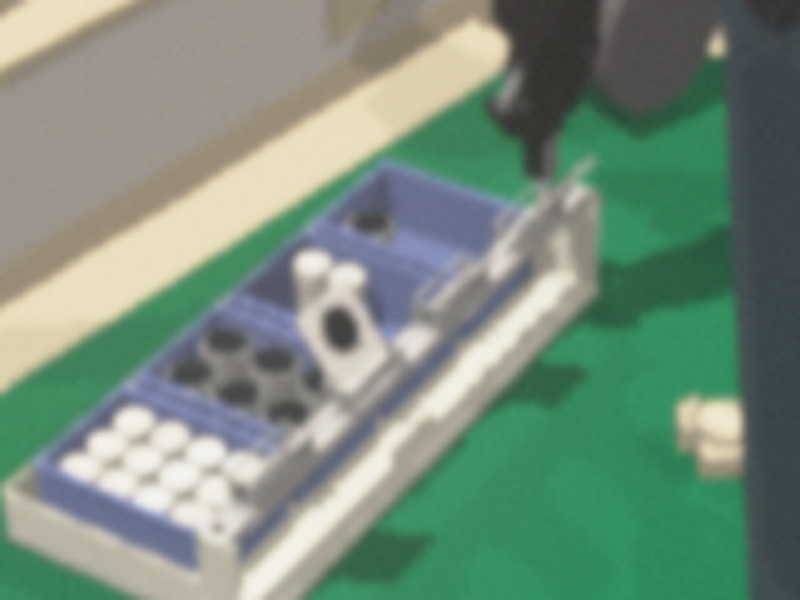

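The tag now leans forward beside the fingertip at about (560,200). I'll back off, rise, and cross to the front of tag 1.

```bash
python3 -m handwheel '[{"dp":[0.2,0,0],"dr":[0,0,0]},{"dp":[0.1,0,-0.2],"dr":[0,0,0]},{"dp":[0,0,-0.3],"dr":[0,0,0]},{"dp":[0,0,-0.3],"dr":[0,0,0]},{"dp":[-0.3,0,0],"dr":[0,0,0]},{"dp":[-0.4,0,0],"dr":[0,0,0]},{"dp":[-0.4,0,0],"dr":[0,0,0]},{"dp":[-0.1,-0.3,0],"dr":[0,0,0]},{"dp":[0,-0.4,0],"dr":[0,0,0]},{"dp":[0,-0.4,0],"dr":[0,0,0]}]' 0 >/dev/null; python3 s.py
python3 -m handwheel '[{"dp":[0,-0.4,0],"dr":[0,0,0]},{"dp":[0,-0.4,0],"dr":[0,0,0]},{"dp":[0,-0.4,0],"dr":[0,0,0]},{"dp":[0,-0.4,0],"dr":[0,0,0]},{"dp":[0,-0.4,0],"dr":[0,0,0]},{"dp":[0,0,0],"dr":[0,0,0]},{"dp":[0,0,0],"dr":[0,0,0]}]' 0 >/dev/null; python3 s.py
python3 - <<'E'
from cell import manip
import cv2
f=manip.grab_frame("side")["frame"][100:240,150:340]
cv2.imwrite("pics/s3.png",cv2.resize(f,None,fx=4,fy=4,interpolation=cv2.INTER_CUBIC))
E
```

```text
t 4.2833 rack [-0.0964 -0.0565  0.2105] xt [ 1.    -0.005 -1.   ] F [ 0.75  1.21 -0.08] 0.0010693146794546913
t 4.8667 rack [-0.0953  0.1455  0.2107] xt [ 1.     0.005 -1.   ] F [ 0.17 -0.04 -0.5 ] -0.0023665602110335623
```

View pics/s3.png

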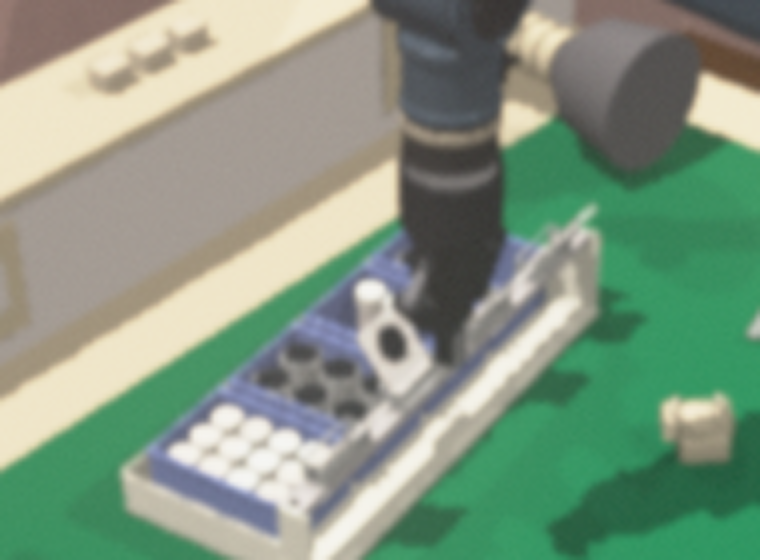

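Tag 4 lies forward at about (570,235). Next is tag 1: shift 20 mm sideways, descend, and push away from the robot.

```bash
python3 -m handwheel '[{"dp":[0,-0.2,0],"dr":[0,0,0]},{"dp":[0,0,0.25],"dr":[0,0,0]},{"dp":[0,0,0.25],"dr":[0,0,0]},{"dp":[0,0,0.3],"dr":[0,0,0]},{"dp":[0.15,0,0],"dr":[0,0,0]},{"dp":[0.15,0,0],"dr":[0,0,0]},{"dp":[0,0,0],"dr":[0,0,0]}]' 0 >/dev/null; python3 s.py
python3 -m handwheel '[{"dp":[0.08,0,0],"dr":[0,0,0]},{"dp":[0.08,0,0],"dr":[0,0,0]},{"dp":[0.08,0,0],"dr":[0,0,0]},{"dp":[0.08,0,0],"dr":[0,0,0]}]' 0 >/dev/null; python3 s.py
python3 -m handwheel '[{"dp":[0.08,0,0],"dr":[0,0,0]},{"dp":[0.08,0,0],"dr":[0,0,0]},{"dp":[0.08,0,0],"dr":[0,0,0]},{"dp":[0.08,0,0],"dr":[0,0,0]},{"dp":[0.06,0,0],"dr":[0,0,0]},{"dp":[0,0,0],"dr":[0,0,0]},{"dp":[0,0,0],"dr":[0,0,0]}]' 0 >/dev/null; python3 s.py
```

```text
t 5.5 rack [-0.0647  0.1613  0.1284] xt [ 1.    -0.004 -1.   ] F [-0.3   0.01  1.03] -0.00231483682116828
t 5.8333 rack [-0.0323  0.1628  0.1312] xt [ 1.    -0.001 -1.   ] F [-0.55  0.22  0.43] -0.002102175294207668
t 6.4167 rack [0.0045 0.1633 0.1301] xt [ 1.    -0.001 -1.   ] F [-0.18  0.19  0.6 ] 0.0004709351105439637
```

Next: back off, rise, and clear the view.

```bash
python3 -m handwheel '[{"dp":[-0.2,0,0],"dr":[0,0,0]},{"dp":[-0.2,0,-0.2],"dr":[0,0,0]},{"dp":[-0.2,0,-0.3],"dr":[0,0,0]},{"dp":[-0.4,0,-0.3],"dr":[0,0,0]},{"dp":[-0.4,0,0],"dr":[0,0,0]},{"dp":[-0.4,0,0],"dr":[0,0,0]},{"dp":[-0.3,0,0],"dr":[0,0,0]},{"dp":[0,0,0],"dr":[0,0,0]},{"dp":[0,0,0],"dr":[0,0,0]}]' 0 >/dev/null; python3 s.py
python3 - <<'E'
from cell import manip
import cv2
for n in("top","side"):cv2.imwrite(f"pics/{n}9.png",cv2.resize(manip.grab_frame(n)["frame"],(768,576),interpolation=cv2.INTER_CUBIC))
E
```

```text
t 7.1667 rack [-0.1998  0.1635  0.2057] xt [ 1.    -0.001 -1.   ] F [ 0.51  0.08 -0.08] 0.0005753355815206332
```

View pics/top9.png

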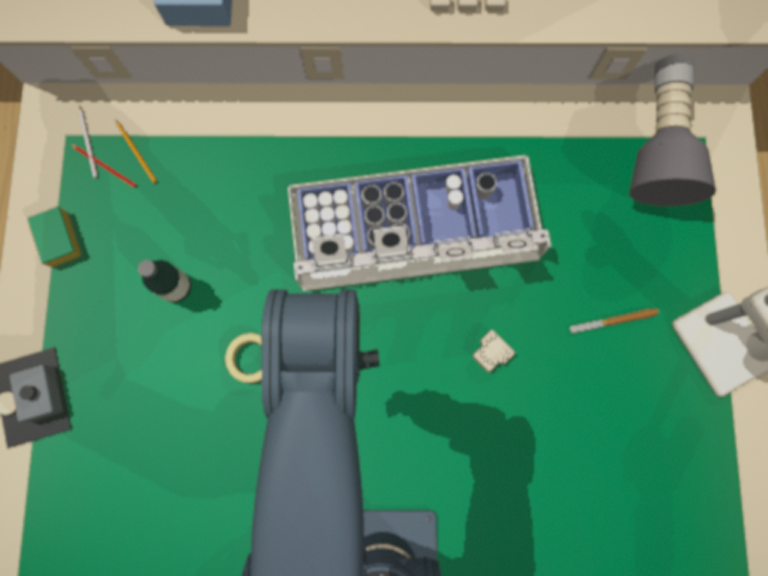

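View pics/side9.png

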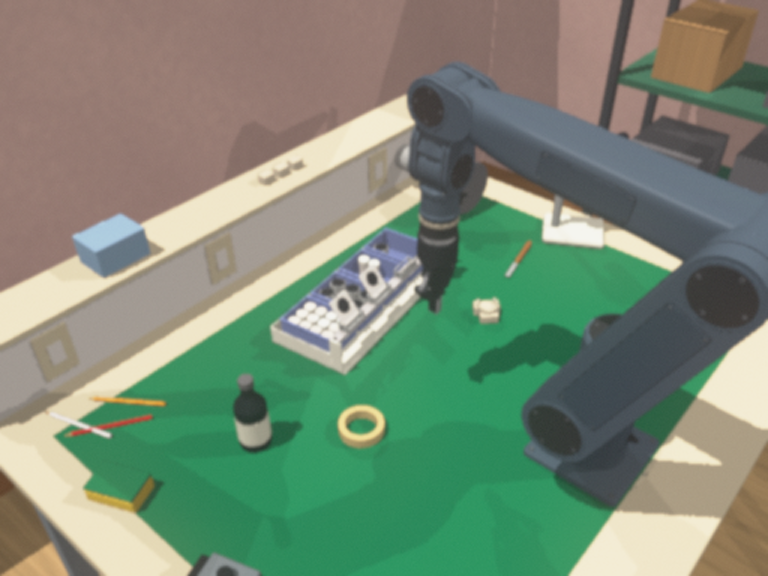

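The top view shows discs at (330,248) and (391,240) over the two full bins, and rings at (456,252) and (517,244) in front of the two nearly empty ones. Bins, cast, tape, bottle and knife are where they were, and the arm is clear.

```bash
python3 -c "
from cell import manip
print(manip.hand_in())"
```

```text
the job is handed in; nothing more can be done
None
```

I flipped the two tags that were wrong with the closed fingertips and handed the job in at about 7.3 s of robot time.

- **Rings, nearly empty (far right):** its tag was leaning back, so I pushed it forward to show the open ring.
- **Jars, full (far left):** its tag was leaning forward, so I pushed it back to show the solid disc.
- **The two middle tags:** both were already right, so I left them alone.

The last top picture shows discs on the two full bins and rings on the two nearly empty ones. The bins and the bystanders look unmoved in the pictures, judged by eye. The arm ended clear of everything, and the force readings between moves stayed below about 2 N, within the sensor's noise. No check failed or disagreed.

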